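Press an electronic shelf label home behind the shelf lip

ROBOT

A 7-joint arm with a two-finger parallel gripper is mounted at the origin on a cart in front of the work surface, level with it; the furniture and walls round the work are solid. World frame = base frame: x ahead of the robot, y to its left, z up, the work surface at z = 0. Lengths are in m, angles in rad, forces in N, time in s.
With the tool pointing down it reaches from about 0.4 to 0.9 m from the base axis. Payload 5.6 kg.
Tool frame: the origin (TCP) lies at the very end of the fingers, on their centre line; the grasp point (between the pads) lies 19 mm behind it; z points along the fingers, y is the line along which they close (so a half turn about z gives the same grasp; the last joint's range is limited). The gripper opens to 92 mm and grips with 3 to 60 N. Pads are 20 mm wide; open, the fingers measure 128 mm over their backs; the gripper's body (75 mm by 189 mm) begins 69 mm behind the grasp point.
Start: joints at [-1.391, 0.468, -0.012, 1.603, 0.006, 1.071, -0.056], TCP at [0.144, 0.634, 0.215] pointing down, gripper open.
Joint ranges: [-2.53, 2.53], [-0.31, 2.02], [-1.57, 1.55], [0.28, 2.44], [-1.29, 4.43], [0.15, 1.84], [-2.92, 2.92]. Speed limits (rad/s): [2.57, 2.57, 3.14, 3.14, 3.14, 3.14, 3.14].

INTERFACE

Orientations are given as a rotation vector (axis times angle).
In Python, from rig import observe, viewer, workorder gives the robot as it stands.
- The arm moves only by the shell command python3 -m creep 'ROWS' [FORCE]. ROWS is JSON, a list of rows, each a list of 7 numbers: the shift along the world's x, y, z in m, then the turn, a rotation vector about the world's x, y, z in degrees, then the finger opening in m, from 0 to 0.0919. In form: [[tx, ty, tz, rx, ry, rz, grip], ...]. A call has exactly 5 rows; each row is the pose to reach, as a shift and turn from the pose commanded when the call began; what a row does not reach only later rows make up. A row lasts 1/10 s, in which the tool goes at most 50 mm and 8.59 degrees, less where a joint would pass 70% of its speed; a pose out of reach is approached as far as the arm can. A call with a gripper value outside its range is refused whole. The fingers move at their own pace and stop on an object; FORCE is the grip in N (left out, the last holds). Time passes only in rows, so rows that repeat a pose let the fingers close, or fill a call up. It gives the time, the measured TCP pose, the force, the opening and the grip force at its end, in the units of the state.
- observe(): the state, without advancing time (a new reading comes with each control period).
- viewer.grab_frame(name): name is "scene" or "top"; returns a dict with "img" (384x512x3 uint8, red, green, blue), "fovy" (degrees; the focal length in pixels is half the picture's height over the tangent of half this angle, whatever the lens; pixels are square), "cx", "cy" (the principal point, pixels), "T" (4x4, takes a point from camera to world coordinates). Camera axes: x right, y down, z forward; pixel columns grow to the right and rows downward; lengths in m; the calibration is good to about 2 mm. A picture is of the moment at which its call begins. There is no depth.
- workorder.job_done(): hands the job in; it is judged then, once.
The state is a dict: "clock": time; "q": joint angles; "joint_velocities": joint speeds; "tau": joint torques, N m; "tool_pos": TCP position; "orientation": TCP orientation; "wrist_force": force on the tool from outside, world axes, zero at the start; "torque": the same for the moment, N m; "gripper_width": opening from 0.0 (shut) to 1.0 (fully open); "grasp_force": force on a finger pad.
Only numpy, scipy, OpenCV 4.12 (cv2) and the standard library are available. Lean on these libraries where they do the work, as an engineer would, in place of code of your own. Each camera call takes 0.05 s, during which the arm holds its last target. There are 200 camera calls.

TASK

Pull the electronic shelf label with the green band up out of the charging cradle and push its tongue down behind the front lip of the little bottle shelf, into the label slot in front of the green-capped dropper bottle, until its shoulders sit on the lip. The sprung contacts under it would lift it out again while it takes its data, so the job finishes with you still holding it there, pressed fully home; leave the other labels in the cradle and the bottles where they stand.

Things in the scene. Friction and masses are not known exactly. Their poses are not given: they have to be found in the camera images.
- label_green_head (a point): centre of the green label's head: white block 14 mm thick (x), 50 wide (y), 50 tall (z), green band round its top, grey screen on its -x face; grip it across the 14 mm. Under it a centred flat grey tongue; the head's underside is a shoulder all round. Label 110 mm tall, 45 g. It starts upright in one of the cradle's slots, in line with the cradle, head 68 to 118 mm above the worktop.
- label_green_tip (a point): middle of the rounded lower end of the green label's tongue, 85 mm below the head's centre. The tongue is 4.5 mm thick (x), 34 wide (y) and 60 long. Same axes: x through the thickness, y along the width, z up.
- label_red_head (a point): electronic shelf label in the cradle, with a red band along its top and a red field on its screen; same size as the green one. Point at the centre of its head. Leave it in its slot.
- label_blue_head (a point): electronic shelf label in the cradle, with a blue band along its top and a blue field on its screen; same size as the green one. Point at the centre of its head. Leave it in its slot.
- cradle: grey charging cradle fixed to the worktop, 64 (x) x 228 (y) x 50 mm high; three slots in a row along y, 72 mm apart (middle one at the centre), about 6.5 x 38 mm and 42 mm deep. Origin at the centre of its underside, z up, front towards -x.
- shelf: low white bottle shelf, fixed, 270 mm wide (y), board top 70 mm high; origin under it on the worktop, x to its back, y left, z up. Along its front edge (-x) runs an aluminium lip 4 mm thick with rounded top, 82 mm high (12 above the board). Right behind the lip is a slot 7 mm wide (x), centre line at x = -64 mm, rear wall level with the board, open in three bays 42 mm long (y = +80, 0, -80 mm).
- bay_left (a point): middle of the left (+y) bay's slot, at the height of the lip's top, 82 mm above the worktop; axes of the shelf. A label fits with its width along the lip, screen either way. Home: shoulders on the lip, the tongue's end 60 mm below this point. Between bays the slot is filled to 2 mm below the board.
- bay_mid (a point): the same for the middle bay.
- bay_right (a point): the same for the right (-y) bay.
- dropper_green_mid (a point): dropper bottle with a green cap, 29 mm across, 85 tall, point half-way up (42 mm over the board). It stands loose on the shelf about 84 mm behind one of the bays; that bay is the place for the green label.
- dropper_red_mid (a point): dropper bottle with a red cap behind another bay, same size and point.
- dropper_blue_mid (a point): dropper bottle with a blue cap behind another bay, same size and point.
- contact_left (a joint): travel in m of the sprung contact block at the bottom of the left bay's slot: 0 up (its top 28 mm above the worktop), about 0.006 with a label fully home on the lip, 0.009 at its stop. It pushes back with about 1.5 N at first touch and 6 N at 0.006.
- contact_mid (a joint): travel in m of the sprung contact block at the bottom of the mid bay's slot: 0 up (its top 28 mm above the worktop), about 0.006 with a label fully home on the lip, 0.009 at its stop. It pushes back with about 1.5 N at first touch and 6 N at 0.006.
- contact_right (a joint): travel in m of the sprung contact block at the bottom of the right bay's slot: 0 up (its top 28 mm above the worktop), about 0.006 with a label fully home on the lip, 0.009 at its stop. It pushes back with about 1.5 N at first touch and 6 N at 0.006.
Things that resemble listed ones, but are neither listed nor needed, are in the scene too. What is shaped like the part that bears label_green_head but yellow is not meant.

How it is judged:
By the outcome, as a careful person would: the job done as asked, in the order asked, and still so for the second after the job is handed in, while the arm keeps its last pose, push and grip.
It also fails if it takes over 42 s, if anything falls off the work surface, if the arm or the gripper's body presses on something with over 40 N, if the wrist force passes 120 N, or if a joint passes its speed limit or range.

## Working session

There is one attempt and no reset: what is moved stays moved. The work goes in short steps, Python scripts to look and compute and a shell command to move; the robot and the scene stay as the last step left them, time stands still between calls to the robot, and variables do not carry over. Pictures are saved under pics/ and viewed, at most 10 in all, crops included, and the job is handed in when it is done.

```bash
mkdir -p pics; python3 - <<'E'
from rig import observe, viewer
import cv2
s=observe(); print(s)
for n in ("scene","top"):
    f=viewer.grab_frame(n); cv2.imwrite(f"pics/{n}0.png",f["img"][:,:,::-1]); print(n,f["fovy"],f["cx"],f["cy"],f["T"])
E
```

```text
{'clock': 0.0, 'q': array([-1.39100536,  0.4683531 , -0.01162786,  1.60360145,  0.00601102,
        1.07137181, -0.05631003]), 'joint_velocities': array([-0.00036973, -0.00071781,  0.0005075 , -0.00027888,  0.00229049,
       -0.00088817,  0.00119182]), 'tau': array([ 1.27818737e-05, -5.20587087e+01, -1.27674738e-02, -2.43743581e+01,
       -5.66691149e-02,  1.74095045e-02,  1.75699206e-04]), 'tool_pos': array([0.14355022, 0.63337257, 0.21366515]), 'orientation': array([-3.49300490e-01, -3.12204144e+00,  2.66654519e-03]), 'wrist_force': array([-0.32766465, -0.74262172,  0.35684647]), 'torque': array([ 0.01938958, -0.04200738,  0.02510114]), 'grasp_force': 0.0, 'gripper_width': 1.0013562287790325}
scene 46.97212809253064 258.53108019670367 182.71324192368147 [[ 0.74553407 -0.42787671  0.51097991  0.03498126]
 [-0.66644925 -0.48430083  0.56683163 -0.67297973]
 [ 0.00493394 -0.76313447 -0.64622089  0.77117332]
 [ 0.          0.          0.          1.        ]]
top 56.8333696104976 253.70955329162905 186.84177373626508 [[-0.02722067 -0.99602078  0.08486243  0.47823852]
 [-0.99939665  0.02894813  0.01919219 -0.09626879]
 [-0.02157243 -0.08428881 -0.99620782  1.17015395]
 [ 0.          0.          0.          1.        ]]
```

View pics/scene0.png

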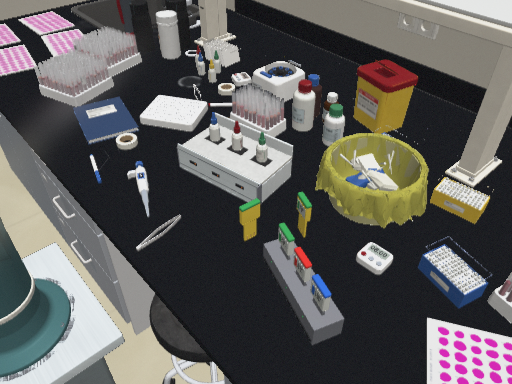

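View pics/top0.png

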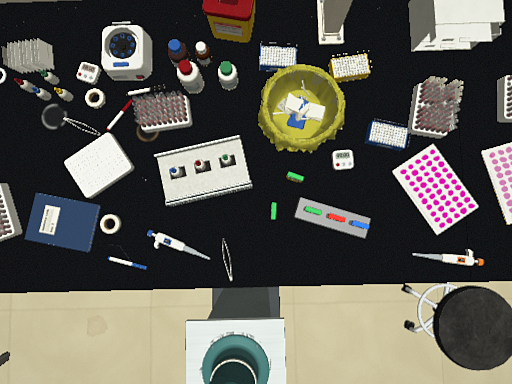

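```bash
python3 - <<'E'
import cv2
a=cv2.imread("pics/top0.png")[130:245,150:380]; cv2.imwrite("pics/tc.png",cv2.resize(a,None,fx=3.4,fy=3.4,interpolation=cv2.INTER_CUBIC))
b=cv2.imread("pics/scene0.png")
l=cv2.resize(b[185:345,235:350],None,fx=3.4,fy=3.4,interpolation=cv2.INTER_CUBIC)
r=cv2.resize(b[100:215,170:300],None,fx=3.0,fy=3.0,interpolation=cv2.INTER_CUBIC)
import numpy as np
o=np.zeros((l.shape[0],l.shape[1]+r.shape[1],3),np.uint8);o[:,:l.shape[1]]=l;o[:r.shape[0],l.shape[1]:]=r
print(o.shape,l.shape);cv2.imwrite("pics/sc.png",o)
E
```

```text
(544, 781, 3) (544, 391, 3)
```

View pics/tc.png

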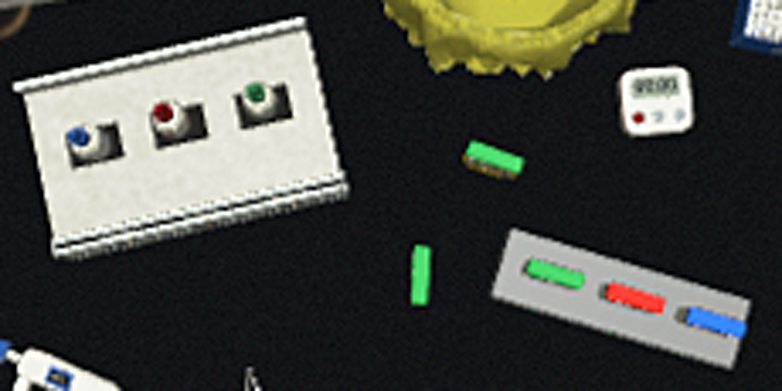

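View pics/sc.png

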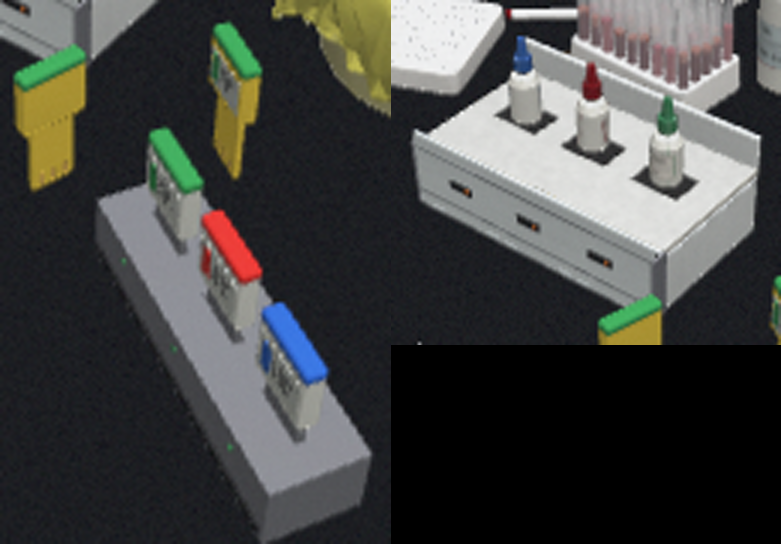

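```bash
cat > h.py <<'E'
import numpy as np, cv2
from rig import observe, viewer
from scipy.optimize import least_squares
def proj(f,P):
    P=np.atleast_2d(P); T=f["T"]; c=(P-T[:3,3])@T[:3,:3]; F=192/np.tan(np.radians(f["fovy"])/2)
    return c[:,:2]/c[:,2:]*F+[f["cx"],f["cy"]]
def back(f,p,z):
    T=f["T"];F=192/np.tan(np.radians(f["fovy"])/2)
    d=T[:3,:3]@np.array([(p[0]-f["cx"])/F,(p[1]-f["cy"])/F,1]); return T[:3,3]+d*(z-T[2,3])/d[2]
def W(s,P):
    c,n=np.cos(s[2]),np.sin(s[2]); P=np.array(P,float); return np.c_[s[0]+c*P[:,0]-n*P[:,1],s[1]+n*P[:,0]+c*P[:,1],P[:,2]]
E
python3 - <<'E'
from h import *
S=viewer.grab_frame("scene");T=viewer.grab_frame("top")
ct=lambda u,v:((u+.5)/3.4-.5+150,(v+.5)/3.4-.5+130)
cl=lambda u,v:((u+.5)/3.4-.5+235,(v+.5)/3.4-.5+185)
cr=lambda u,v:((u-391+.5)/3-.5+170,(v+.5)/3-.5+100)
def fit(obs,x0):
    def r(s): return np.concatenate([(proj(f,W(s,[P]))[0]-p) for f,P,p in obs])
    o=least_squares(r,x0,loss="soft_l1"); print(o.x.round(4),o.fun.reshape(-1,2).round(1).tolist()); return o.x
c=.032;d=.114
C=[(T,(c,d,.05),ct(511,229)),(T,(c,-d,.05),ct(749,298)),(T,(-c,-d,.05),ct(733,368)),(T,(-c,d,.05),ct(492,297)),
(S,(-c,d,.05),cl(97,200)),(S,(-c,-d,.05),cl(265,492)),(S,(c,-d,.05),cl(371,456))]
x=fit(C[:4],[.4,-.3,-.3]); x=fit(C[4:],x); cr_=fit(C,x)
print("slot+y",W(cr_,[(0,.072,.118)]))
l=-.0715
H=[(T,(l,.135,.082),ct(56,252)),(T,(l,-.135,.082),ct(346,193)),(S,(l,.135,.082),cr(413,131)),(S,(l,-.135,.082),cr(657,256))]
a=fit(H[:2],[.55,.1,.2]);a=fit(H[2:],a);sh=fit(H,a);print("bayR",W(sh,[(-.064,-.08,.082)]))
for f in (T,S):
    h=cv2.cvtColor(f["img"],cv2.COLOR_RGB2HSV); m=cv2.inRange(h,(55,110,90),(80,255,255))
    n,lab,st,ce=cv2.connectedComponentsWithStats(m)
    for i in range(1,n):
        if st[i,4]>15:
            pts=np.argwhere(lab==i)[:,::-1].astype(np.float32); r=cv2.minAreaRect(pts); print(ce[i].round(2),st[i,4],r[2],np.round(r[1],1),back(f,ce[i],.117).round(4))
from scipy.spatial.transform import Rotation as R
o=observe();print(R.from_rotvec(o["orientation"]).as_matrix().round(3))
E
```

```text
[ 0.4711 -0.3179 -0.3116] [[-0.1, 0.3], [0.4, 0.3], [-0.2, -0.4], [-0.0, -0.2]]
[ 0.4706 -0.3168 -0.3319] [[0.1, -0.4], [0.3, 0.9], [-0.4, -0.4]]
[ 0.4705 -0.3171 -0.3247] [[-0.1, 0.0], [0.1, 1.0], [-0.7, 0.2], [-0.3, -0.5], [-0.2, -0.1], [0.8, 1.0], [0.0, -0.6]]
slot+y [[ 0.49351165 -0.24884177  0.118     ]]
[0.6199 0.0761 0.1723] [[-0.3, 0.0], [0.3, -0.1]]
[0.6187 0.0744 0.1941] [[0.6, 1.3], [-0.5, -0.6]]
[0.6198 0.0758 0.1791] [[0.0, 0.4], [0.5, -0.3], [0.9, 0.5], [-1.4, -0.9]]
bayR [[ 0.571037   -0.01430863  0.082     ]]
[225.55  66.63] 107 45.0 [10.6 11.3] [9.41e-01 4.00e-04 1.17e-01]
[295.24 175.65] 82 18.434947967529297 [16.8  4.7] [ 0.5978 -0.2006  0.117 ]
[273.38 210.39] 93 90.0 [17.  5.] [ 0.4964 -0.1323  0.117 ]
[312.72 210.19] 79 16.699241638183594 [16.8  4.8] [ 0.4937 -0.2483  0.117 ]
[336.32 107.73] 81 53.13010025024414 [11.2 10.2] [0.9415 0.0013 0.117 ]
[261.58 137.31] 26 90.0 [9. 4.] [0.6803 0.0322 0.117 ]
[304.3  199.48] 107 55.00798034667969 [18.9  5.9] [ 0.5896 -0.2081  0.117 ]
[249.1  204.37] 125 63.43495178222656 [ 5.8 21.5] [ 0.4886 -0.1398  0.117 ]
[286.24 231.79] 138 57.9946174621582 [21.3  6.6] [ 0.4918 -0.2511  0.117 ]
[[-0.975  0.221 -0.   ]
 [ 0.221  0.975 -0.001]
 [-0.    -0.001 -1.   ]]
```

The candidates with a green band are the white label in the cradle at scene (287,232), and the yellow ones at (249,204) and (304,199). I choose the white one in the cradle; the crop confirms its head is white. The green-capped bottle stands behind the right bay.

```bash
python3 -m creep '[[0.027,-0.039,0.01,0,0,-8,0.06],[0.054,-0.078,0.02,0,0,-16,0.06],[0.081,-0.117,0.03,0,0,-24,0.06],[0.108,-0.156,0.035,0,0,-32,0.06],[0.137,-0.198,0.035,0,0,-40,0.06]]' 20
python3 -m creep '[[0.027,-0.039,0,0,0,-8,0.06],[0.054,-0.078,0,0,0,-16,0.06],[0.081,-0.117,0,0,0,-24,0.06],[0.108,-0.156,0,0,0,-32,0.06],[0.137,-0.198,0,0,0,-40,0.06]]'
```

```text
clock: 0.7
tool_pos: [0.281, 0.4357, 0.2504]
orientation: [-1.403, -2.811, -0.003]
wrist_force: [1.3, 0.7, 0.6]
gripper_width: 0.652
grasp_force: 0.0
clock: 1.2
tool_pos: [0.4171, 0.2382, 0.2498]
orientation: [-2.28, -2.161, -0.001]
wrist_force: [1.4, 0.3, 0.2]
gripper_width: 0.653
grasp_force: 0.0
```

```bash
python3 -m creep '[[0.01,-0.049,0,0,0,-4,0.06],[0.02,-0.097,0,0,0,-8,0.06],[0.03,-0.145,0,0,0,-12,0.06],[0.035,-0.194,0,0,0,-15,0.06],[0.04,-0.243,0,0,0,-15,0.06]]'
python3 -m creep '[[0.009,-0.048,-0.01,0,0,0,0.06],[0.018,-0.097,-0.02,0,0,0,0.06],[0.027,-0.146,-0.03,0,0,0,0.06],[0.036,-0.195,-0.04,0,0,0,0.06],[0.037,-0.243,-0.05,0,0,0,0.06]]'
python3 - <<'E'
from h import *
from scipy.spatial.transform import Rotation as R
T=viewer.grab_frame("top");S=viewer.grab_frame("scene");o=observe();print(o["tool_pos"],R.from_rotvec(o["orientation"]).as_matrix().round(3).tolist())
a=cv2.resize(T["img"][150:260,230:390],None,fx=2.5,fy=2.5,interpolation=2);b=cv2.resize(S["img"][130:350,200:380],None,fx=2,fy=2,interpolation=2)
q=np.zeros((440,760,3),np.uint8);q[:a.shape[0],:400]=a;q[:,400:]=b;cv2.imwrite("pics/a1.png",q[:,:,::-1])
E
```

```text
clock: 1.7
tool_pos: [0.4564, -0.0053, 0.2498]
orientation: [-2.539, -1.85, -0.001]
wrist_force: [1.0, 0.2, 0.1]
gripper_width: 0.65
grasp_force: 0.0
clock: 2.2
tool_pos: [0.4943, -0.2464, 0.1994]
orientation: [2.536, 1.853, 0.0]
wrist_force: [0.4, 0.4, 0.3]
gripper_width: 0.654
grasp_force: 0.0
[ 0.4908134  -0.25267017  0.19900784] [[0.316, 0.949, -0.002], [0.949, -0.316, -0.005], [-0.005, -0.001, -1.0]]
```

View pics/a1.png

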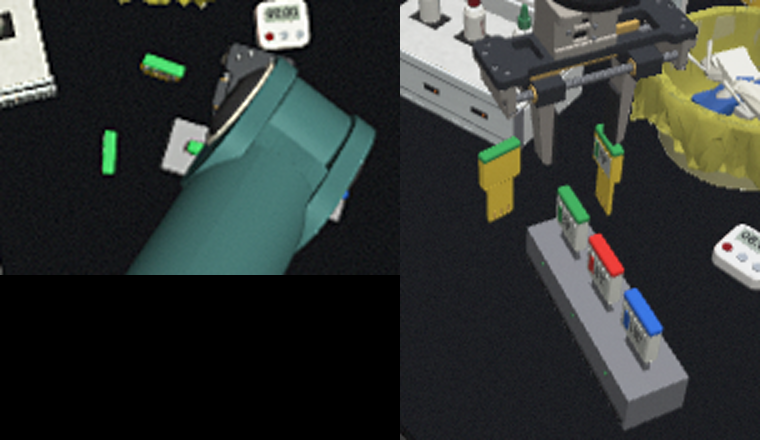

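The picture shows the open fingers straight above the green label (right panel: fingers (543,140) and (620,110), label (573,205)).

```bash
python3 -m creep '[[0,0,-0.03,0,0,0,0.05],[0,0,-0.06,0,0,0,0.05],[0,0,-0.09,0,0,0,0.05],[0,0,-0.115,0,0,0,0.05],[0,0,-0.123,0,0,0,0.05]]'
python3 -m creep '[[0,0,0,0,0,0,0.05],[0,0,0,0,0,0,0.03],[0,0,0,0,0,0,0.02],[0,0,0,0,0,0,0.016],[0,0,0,0,0,0,0.016]]' 25
```

```text
clock: 2.8
tool_pos: [0.492, -0.2433, 0.0746]
orientation: [-2.534, -1.85, 0.004]
wrist_force: [0.7, 0.7, 0.5]
gripper_width: 0.545
grasp_force: 0.0
clock: 3.3
tool_pos: [0.4939, -0.245, 0.0776]
orientation: [2.537, 1.851, 0.002]
wrist_force: [0.1, 0.2, -0.6]
gripper_width: 0.221
grasp_force: 0.0
```

```bash
python3 -m creep '[[0,0,0,0,0,0,0.012],[0,0,0,0,0,0,0.01],[0,0,0,0,0,0,0.008],[0,0,0,0,0,0,0.006],[0,0,0,0,0,0,0.006]]' 25
python3 -m creep '[[0,0,0,0,0,0,0.004],[0,0,0,0,0,0,0.004],[0,0,0,0,0,0,0.004],[0,0,0,0,0,0,0.004],[0,0,0,0,0,0,0.004]]' 30
```

```text
clock: 3.8
tool_pos: [0.4942, -0.2452, 0.0773]
orientation: [2.537, 1.851, 0.001]
wrist_force: [2.3, -1.0, 2.9]
gripper_width: 0.151
grasp_force: 25.0
clock: 4.3
tool_pos: [0.4942, -0.2452, 0.0773]
orientation: [2.537, 1.851, 0.001]
wrist_force: [4.0, 0.0, 4.4]
gripper_width: 0.148
grasp_force: 30.0
```

```bash
python3 - <<'E'
from h import *
P=[];
for i in range(3):
    viewer.grab_frame("top");o=observe();P.append(o["tool_pos"]);print(o["clock"],o["tool_pos"].round(4),o["wrist_force"].round(1),o["gripper_width"],o["grasp_force"])
E
```

```text
4.35 [ 0.4942 -0.2452  0.0773] [ 3.8 -0.2  5.7] 0.15048796762400066 29.98647630214691
4.4 [ 0.4942 -0.2452  0.0773] [ 3.1 -0.3  5.5] 0.15011640077319652 29.986461997032166
4.45 [ 0.4942 -0.2452  0.0773] [4.  0.5 5.2] 0.145145688138654 29.986432492733
```

```bash
python3 -m creep '[[0,0,0.01,0,0,0,0.004],[0,0,0.03,0,0,0,0.004],[0,0,0.055,0,0,0,0.004],[0,0,0.085,0,0,0,0.004],[0,0,0.12,0,0,0,0.004]]' 35
python3 -m creep '[[0.001,0.001,0.025,0,0,4,0.004],[0.005,0.02,0.03,0,0,10,0.004],[0.015,0.05,0.03,0,0,16,0.004],[0.025,0.085,0.03,0,0,22,0.004],[0.035,0.12,0.03,0,0,28,0.004]]'
```

```text
clock: 4.95
tool_pos: [0.4905, -0.2441, 0.196]
orientation: [-2.534, -1.848, 0.007]
wrist_force: [1.0, -0.1, 0.3]
gripper_width: 0.148
grasp_force: 35.0
clock: 5.45
tool_pos: [0.5264, -0.1239, 0.2257]
orientation: [-2.008, -2.411, 0.005]
wrist_force: [1.6, -0.2, -0.8]
gripper_width: 0.146
grasp_force: 35.0
```

```bash
python3 -m creep '[[0.014,0.035,0,0,0,0.4,0.004],[0.028,0.07,0,0,0,0.4,0.004],[0.042,0.1,0,0,0,0.4,0.004],[0.047,0.115,-0.02,0,0,0.4,0.004],[0.047,0.115,-0.04,0,0,0.4,0.004]]'
python3 -m creep '[[0,0,0,0,0,0,0.004],[0,0,0,0,0,0,0.004],[0,0,0,0,0,0,0.004],[0,0,0,0,0,0,0.004],[0,0,0,0,0,0,0.004]]'
python3 - <<'E'
from h import *
from scipy.spatial.transform import Rotation as R
T=viewer.grab_frame("top");S=viewer.grab_frame("scene");o=observe();print(o["tool_pos"],o["wrist_force"],R.from_rotvec(o["orientation"]).as_matrix().round(3).tolist())
# predicted tongue corner pixels in scene: for label at TCP w/ -3mm y
M=R.from_rotvec(o["orientation"]).as_matrix(); x=M[:,1]; y=np.cross([0,0,1],x); c=o["tool_pos"]-.003*y
for k,z in (("tip",-.0693),("sh",-.0093),("top",.0407)):
    w=.017 if k=="tip" else .025
    print(k,[proj(S,c+s*w*y+[0,0,z])[0].round(1).tolist() for s in (1,-1)])
print("bay lip behind", [proj(S,[.571+dx,-.0143+dy,.082])[0].round(1).tolist() for dx,dy in ((0,0),(-.0036,.0207),(.0036,-.0207))])
b=cv2.resize(S["img"][90:215,170:310],None,fx=4.8,fy=4.8,interpolation=2)
cv2.imwrite("pics/b1.png",b[:,:,::-1])
E
```

```text
clock: 5.95
tool_pos: [0.5742, -0.0068, 0.185]
orientation: [-1.998, -2.42, 0.004]
wrist_force: [-0.6, 0.6, -0.6]
gripper_width: 0.15
grasp_force: 35.0
clock: 6.45
tool_pos: [0.5757, -0.0103, 0.1876]
orientation: [2.006, 2.417, 0.001]
wrist_force: [0.5, -0.9, -1.4]
gripper_width: 0.152
grasp_force: 35.0
[ 0.57560079 -0.01008884  0.18739738] [-0.31359921 -0.34574665 -0.67669229] [[-0.184, 0.983, 0.001], [0.983, 0.184, 0.0], [0.0, 0.001, -1.0]]
tip [[236.8, 158.4], [247.7, 163.6]]
sh [[233.6, 136.9], [250.1, 144.4]]
top [[232.9, 118.8], [250.0, 126.1]]
bay lip behind [[241.2, 173.6], [234.8, 170.3], [247.8, 177.0]]
```

View pics/b1.png

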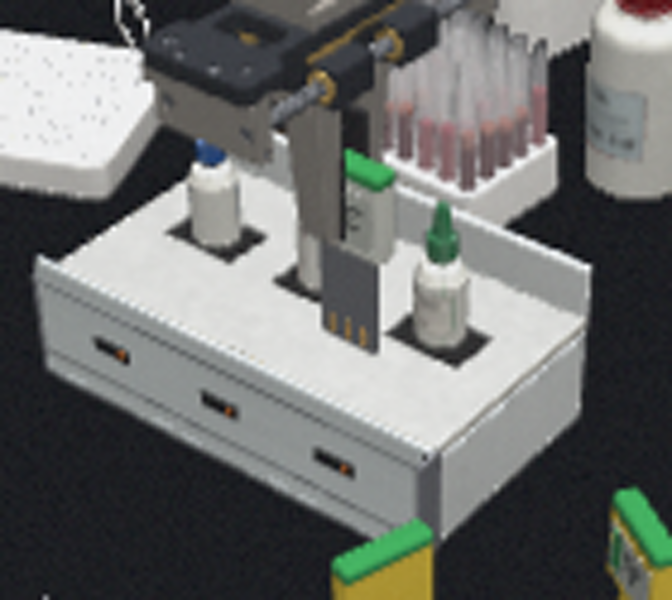

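The label hangs upright in the grip. The tip corners are at crop (324,332) and (379,353), about 5 mm behind the slot and centred on the right bay. I'll lower it to below the lip top but above the board, then feel for the lip.

```bash
python3 -m creep '[[0,0,-0.015,0,0,0,0.004],[0,0,-0.03,0,0,0,0.004],[0,0,-0.037,0,0,0,0.004],[0,0,-0.04,0,0,0,0.004],[0,0,-0.042,0,0,0,0.004]]' 40
python3 -m creep '[[0,0,0,0,0,0,0.004],[0,0,0,0,0,0,0.004],[0,0,0,0,0,0,0.004],[-0.001,0,0,0,0,0,0.004],[-0.002,0,0,0,0,0,0.004]]'
python3 -m creep '[[-0.0005,0,0,0,0,0,0.004],[-0.001,0,0,0,0,0,0.004],[-0.001,0,0,0,0,0,0.004],[-0.0015,0,0,0,0,0,0.004],[-0.002,0,0,0,0,0,0.004]]'
```

```text
clock: 7.05
tool_pos: [0.5752, -0.0101, 0.1442]
orientation: [-2.006, -2.417, 0.001]
wrist_force: [-0.9, -0.1, -0.0]
gripper_width: 0.15
grasp_force: 40.0
clock: 7.55
tool_pos: [0.5735, -0.0099, 0.1451]
orientation: [2.006, 2.418, 0.001]
wrist_force: [0.2, -0.2, 0.8]
gripper_width: 0.155
grasp_force: 40.0
clock: 8.05
tool_pos: [0.5718, -0.0099, 0.145]
orientation: [2.006, 2.417, 0.001]
wrist_force: [1.2, -0.4, -0.7]
gripper_width: 0.147
grasp_force: 40.0
```

```bash
python3 -m creep '[[-0.0005,0,0,0,0,0,0.004],[-0.001,0,0,0,0,0,0.004],[-0.001,0,0,0,0,0,0.004],[-0.0015,0,0,0,0,0,0.004],[-0.0015,0,0,0,0,0,0.004]]'
python3 -m creep '[[-0.0005,0,0,0,0,0,0.004],[-0.001,0,0,0,0,0,0.004],[-0.001,0,0,0,0,0,0.004],[-0.001,0,0,0,0,0,0.004],[-0.001,0,0,0,0,0,0.004]]'
```

```text
clock: 8.55
tool_pos: [0.5714, -0.0098, 0.1453]
orientation: [2.004, 2.416, 0.003]
wrist_force: [6.2, 0.8, -1.9]
gripper_width: 0.151
grasp_force: 40.0
clock: 9.05
tool_pos: [0.5711, -0.0097, 0.1455]
orientation: [2.003, 2.415, 0.005]
wrist_force: [7.0, 0.1, -3.0]
gripper_width: 0.15
grasp_force: 40.0
```

Contact with the lip is at TCP x ≈ 0.5715. I'll back off about 1.2 mm and go down.

```bash
python3 -m creep '[[0.001,0,0,0,0,0,0.004],[0.002,0,0,0,0,0,0.004],[0.003,0,0,0,0,0,0.004],[0.003,0,0,0,0,0,0.004],[0.003,0,0,0,0,0,0.004]]'
python3 -m creep '[[0,0,-0.002,0,0,0,0.004],[0,0,-0.004,0,0,0,0.004],[0,0,-0.006,0,0,0,0.004],[0,0,-0.008,0,0,0,0.004],[0,0,-0.01,0,0,0,0.004]]'
```

```text
clock: 9.55
tool_pos: [0.5718, -0.0099, 0.1449]
orientation: [-2.006, -2.417, 0.0]
wrist_force: [2.7, -0.0, 1.3]
gripper_width: 0.149
grasp_force: 40.0
clock: 10.05
tool_pos: [0.5719, -0.01, 0.1347]
orientation: [-2.006, -2.418, 0.0]
wrist_force: [2.9, 0.5, 0.8]
gripper_width: 0.149
grasp_force: 40.0
```

The tip is now below board level with no vertical resistance, so it is in the slot. I'll carry on down.

```bash
python3 -m creep '[[0.0008,0,-0.005,0,0,0,0.004],[0.0008,0,-0.01,0,0,0,0.004],[0.0008,0,-0.015,0,0,0,0.004],[0.0008,0,-0.02,0,0,0,0.004],[0.0008,0,-0.025,0,0,0,0.004]]'
python3 -m creep '[[0,0,-0.003,0,0,0,0.004],[0,0,-0.006,0,0,0,0.004],[0,0,-0.009,0,0,0,0.004],[0,0,-0.011,0,0,0,0.004],[0,0,-0.0115,0,0,0,0.004]]' 50
```

```text
clock: 10.55
tool_pos: [0.5721, -0.01, 0.1091]
orientation: [-2.006, -2.417, 0.002]
wrist_force: [0.8, -0.4, -0.1]
gripper_width: 0.15
grasp_force: 40.0
clock: 11.05
tool_pos: [0.5726, -0.01, 0.0982]
orientation: [-2.006, -2.417, 0.0]
wrist_force: [1.5, 0.5, 0.1]
gripper_width: 0.15
grasp_force: 50.0
```

```bash
python3 -m creep '[[0,0,-0.001,0,0,0,0.004],[0,0,-0.002,0,0,0,0.004],[0,0,-0.003,0,0,0,0.004],[0,0,-0.004,0,0,0,0.004],[0,0,-0.005,0,0,0,0.004]]' 55
python3 -m creep '[[0,0,-0.001,0,0,0,0.004],[0,0,-0.002,0,0,0,0.004],[0,0,-0.002,0,0,0,0.004],[0,0,-0.003,0,0,0,0.004],[0,0,-0.003,0,0,0,0.004]]'
```

```text
clock: 11.55
tool_pos: [0.5729, -0.0099, 0.0936]
orientation: [2.006, 2.418, 0.0]
wrist_force: [-1.4, -0.4, 3.7]
gripper_width: 0.148
grasp_force: 55.0
clock: 12.05
tool_pos: [0.5729, -0.01, 0.0913]
orientation: [-2.006, -2.418, -0.001]
wrist_force: [-3.0, 0.9, 11.2]
gripper_width: 0.151
grasp_force: 55.0
```

```bash
python3 -m creep '[[0,0,-0.0005,0,0,0,0.004],[0,0,-0.001,0,0,0,0.004],[0,0,-0.001,0,0,0,0.004],[0,0,-0.001,0,0,0,0.004],[0,0,-0.001,0,0,0,0.004]]'
python3 -m creep '[[0,0,-0.0005,0,0,0,0.004],[0,0,-0.0005,0,0,0,0.004],[0,0,-0.0005,0,0,0,0.004],[0,0,-0.0005,0,0,0,0.004],[0,0,-0.0005,0,0,0,0.004]]'
python3 - <<'E'
from h import *
S=viewer.grab_frame("scene");T=viewer.grab_frame("top");o=observe();print(o["tool_pos"],o["wrist_force"],o["grasp_force"])
b=cv2.resize(S["img"][90:215,170:310],None,fx=4.8,fy=4.8,interpolation=2)
cv2.imwrite("pics/b2.png",b[:,:,::-1])
E
```

```text
clock: 12.55
tool_pos: [0.573, -0.0099, 0.0912]
orientation: [-2.006, -2.417, -0.002]
wrist_force: [-5.7, 0.5, 18.4]
gripper_width: 0.148
grasp_force: 55.0
clock: 13.05
tool_pos: [0.573, -0.0099, 0.0912]
orientation: [-2.006, -2.417, -0.002]
wrist_force: [-6.5, 0.5, 22.9]
gripper_width: 0.151
grasp_force: 55.0
[ 0.57298624 -0.00995327  0.09112175] [-6.55910856  1.11457458 23.02102079] 55.00731289386749
```

View pics/b2.png

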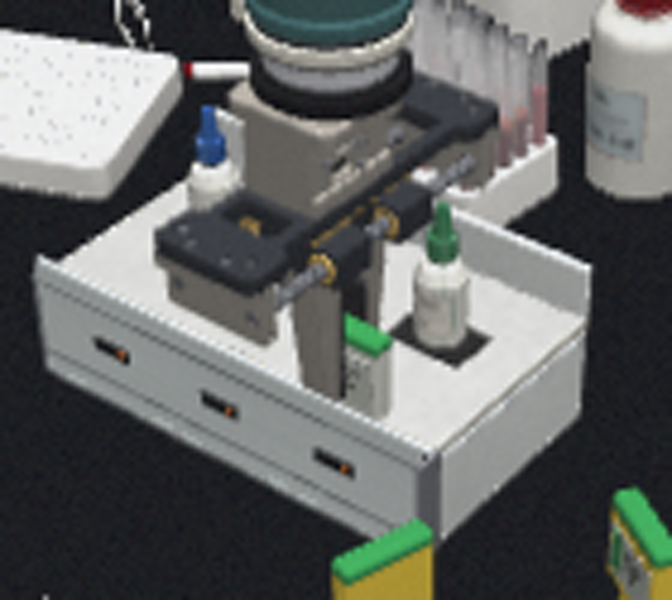

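The label is seated behind the lip in front of the green-capped bottle (head at crop (365,365)). Height stayed at the expected 0.0912 while the push rose from 11 to 23 N, so the shoulders rest on the lip. The bottles have not moved.

```bash
python3 -c "from rig import workorder; print(workorder.job_done())"
```

```text
the job is handed in; nothing more can be done
None
```

The green label is pressed fully home on the lip of the right bay, in front of the green-capped bottle, and the arm is still holding it there with about 23 N; the job was handed in at about 13 s, and the hand-in call returned no verdict.

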